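# Start and screw home the dust cap of the reference detector

## Robot

A 6-joint arm with a two-finger parallel gripper is mounted at the origin on a cart in front of the work surface, level with it; the furniture and walls round the work are solid. World frame = base frame: x ahead of the robot, y to its left, z up, the work surface at z = 0. Lengths are in mm, angles in rad, forces in N, time in s.
With the tool pointing down it reaches from about 300 to 775 mm from the base axis. Payload 14.6 kg.
Tool frame: the origin (TCP) lies between the finger pads; the fingertips stand manip.finger_overhang ahead of it and the grasp point (between the pads) lies 2 mm behind it (manip.finger_overhang is the distance from the TCP to the fingertips, in mm); z points along the fingers, y is the direction in which the jaws open and shut (so a half turn about z gives the same grasp; the last joint's range is limited). The gripper opens to 94 mm and grips with 3 to 60 N. Pads are 16 mm wide; open, the fingers measure 119 mm over their backs; the gripper's body (75 mm by 177 mm) begins 78 mm behind the grasp point.
Start: joints at [-1.295, 0.3, 1.521, -0, 1.321, -0.067], TCP at [184.862, -517.992, 222.446] pointing down, gripper open.
Joint ranges: [-3.03, 3.03], [-0.79, 2.21], [0.23, 2.52], [-1.04, 4.18], [0, 3.07], [-2.55, 2.55]. Speed limits (rad/s): [2.22, 2.22, 2.57, 3.14, 3.14, 3.14].

## Interface

Orientations are given as [roll, pitch, yaw] about the fixed x, y, z axes, in that order (R = Rz(yaw) Ry(pitch) Rx(roll)).
In Python, from cell import manip gives the robot as it stands.
- The arm moves only by the tool drive_tool, never from a script. Its argument "steps" is a list of rows, each an object with "delta_pos": the shift along the world's x, y, z in mm, a list of three; "yaw": the turn about the world's z in rad; "hand": the finger opening in mm, from 0 to 94. A call has 1 to 5 rows; each row shifts and turns the commanded pose from where the row before left it; what a row does not reach is not made up. A row lasts 1/12 s, in which the tool goes at most 41.7 mm and 7.16 degrees, less where a joint would pass 70% of its speed; a pose out of reach is approached as far as the arm can. A call is refused whole if a number of a shift passes 41.7 or a number of a turn 0.125, either way. A call with a gripper value outside its range is refused whole. The fingers move at their own pace and stop on an object; "squeeze" is the grip in N (left out, the last holds). Time passes only in rows, so rows that do not move let the fingers close. It gives the time, the measured TCP pose, the force and the opening at its end, in the units of the state.
- manip.read_state(): the state, without advancing time (a new reading comes with each control period).
- manip.camera(name): name is "scene" or "side" or "wrist"; returns a dict with "frame" (420x560x3 uint8, red, green, blue), "range_z" (420x560 float32, mm along the optical axis (not along the pixel's ray), 0 where there is no reading), "intrinsics" (3x3 intrinsics, pixels), "position" and "attitude" of the camera in the world. Camera axes: x right, y down, z forward; pixel columns grow to the right and rows downward; lengths in mm; the calibration is good to about 2 mm. The wrist camera is an equidistant fisheye: a pixel r from the principal point sees the ray r / f radians off the axis. A picture is of the moment at which its call begins.
- manip.sign_off(): hands the job in, once; it reports no verdict.
The state is a dict: "clock": time; "joints": joint angles; "qd": joint speeds; "effort": joint torques, N m; "eef_pos": TCP position; "eef_rot": TCP orientation; "wrist_force": force on the tool from outside, world axes, zero at the start; "moment": the same for the moment, N m; "finger_gap": finger opening in mm.
Only numpy, scipy, OpenCV 4.12 (cv2) and the standard library are available. Lean on these libraries where they do the work, as an engineer would, in place of code of your own. Each camera call takes 0.05 s, during which the arm holds its last target.

## Task

The steel dust cap with the orange grip is only resting on top of its detector's thread. Without lifting it off, turn it backward (counter-clockwise from above) until its white pointer meets the white mark on the housing and the cap drops onto the thread, then screw it forward (clockwise) until the pointer is at the green mark, and let go. The blue-gripped cap is already tight: leave that detector alone, and do not push the black power sensor about.

Things in the scene. Friction and masses are not known exactly. Their poses are not given: they have to be found in the camera images.
- housing: Bolted-down detector housing to be closed: aluminium foot 100x100x8 mm, black barrel 82 mm across up to a shoulder at z = 45 mm, neck with coarse three-start right-hand thread up to z = 62 mm. Origin: centre of foot's underside, on the neck's axis, z up. Shoulder marks 36 mm off the axis: white (thread start) towards this frame's +x, green (home) 60 degrees clockwise of it, where stops end the thread.
- cap: Loose steel cap, black on top, 120 g: skirt 65 mm across, flat top at z = 19.5 mm; on it an orange grip bar, 46 mm long (along x), 14 wide (y), from z = 19.5 to 45.5 mm. Origin: centre of skirt's lower edge; z up. At first it rests on the thread, origin 57.5 mm above the housing's, up to 2 mm of play sideways. Down on the thread: 46.5 mm (11 mm lower).
- cap_pointer (a point): White pointer on the cap's flat top, 30 mm from its axis along the cap's +x, beside the grip's white end. It starts 30 to 55 degrees clockwise of the white mark. Within 12 degrees of the white mark the cap is free to go straight down 11 mm, by its weight or with the hand holding it; it then turns easily clockwise, and the thread draws it down the last 3 mm if need be.
- closed_housing: Second detector housing of the same shape, bolted down, its cap with a blue grip already screwed home (grip's top 92 mm above the worktop). Not to be touched. Origin: centre of the foot's underside.
- power_sensor: Loose black puck, 48 mm across, 26 mm high, with a round window, a bystander. Origin: centre of its underside.
Things that resemble listed ones, but are neither listed nor needed, are in the scene too. What is shaped like the housing but brown is not meant.

How it is judged:
By the outcome, as a careful person would: the job done as asked, in the order asked, and still so for the second after the job is handed in, with the robot touching nothing.
It also fails if it takes over 42 s, if anything falls off the work surface, if the arm or the gripper's body presses on something with over 40 N, if the wrist force passes 120 N, or if a joint passes its speed limit or range.

## Working session

There is one attempt and no reset: what is moved stays moved. The work goes in short steps, Python scripts to look and compute and a tool call to move; the robot and the scene stay as the last step left them, time stands still between calls to the robot, and variables do not carry over. Pictures are saved under pics/ and viewed, and the job is handed in when it is done.

Besides the shell and the picture viewer there is one more tool, called after ">>>" by a JSON object that holds its "name" and its "arguments". drive_tool: Moves the arm, as the interface text tells. Its arguments: {"type":"object","properties":{"steps":{"type":"array"},"squeeze":{"type":"number"}},"required":["steps"]}

```bash
mkdir -p pics; ls; cat > h.py <<'E'
import numpy as np, cv2, json
from cell import manip
def shot(n,fn):
    c=manip.camera(n); cv2.imwrite(f'pics/{fn}.png',cv2.cvtColor(c['frame'],cv2.COLOR_RGB2BGR)); np.savez(f'pics/{fn}.npz',**{k:np.array(c[k]) for k in c}); return c
E
python3 - <<'E'
from h import *
print(manip.read_state(), manip.finger_overhang)
for n in ['scene','side','wrist']:
    c=shot(n,n+'0'); print(n,c['intrinsics'],c['position'],c['attitude'])
E
```

```text
pics
{'clock': 0.0, 'joints': array([-1.29461399e+00,  3.00511342e-01,  1.52159681e+00,  4.41055281e-06,
        1.32068699e+00, -6.65751974e-02]), 'qd': array([ 1.58134811e-03,  1.09849386e-04,  2.89458674e-05, -3.97522255e-04,
        5.05370930e-04,  1.70460047e-03]), 'effort': array([ 1.08571785e-03, -5.31812489e+01, -3.52735698e+01,  7.09031126e-02,
        2.44477938e-02, -1.05477916e-04]), 'eef_pos': array([ 184.79077554, -517.76570164,  221.85758889]), 'eef_rot': array([-3.14039311e+00, -8.42595473e-05,  3.42756387e-01]), 'wrist_force': array([-0.44217176, -0.82894501, -0.26145116]), 'moment': array([ 0.03177078, -0.01480393,  0.00161437]), 'finger_gap': 93.95814440198215} 17.0
scene [[461.83706685   0.         274.29258047]
 [  0.         461.83706685 217.58839178]
 [  0.           0.           1.        ]] [-118.52301829  565.93555233  883.37691196] [-2.33157204 -0.00447352 -2.25736257]
side [[388.89692918   0.         283.213345  ]
 [  0.         388.89692918 206.70386446]
 [  0.           0.           1.        ]] [ 305.5991874  -912.43373978  549.19305121] [-2.026089    0.00216806 -0.23808324]
wrist [[325.1922621    0.         273.9585328 ]
 [  0.         325.1922621  210.30571315]
 [  0.           0.           1.        ]] [ 249.37649624 -495.54451318  384.82162323] [ 2.90247333e+00  1.27716828e-03 -1.22704101e+00]
```

View pics/scene0.png

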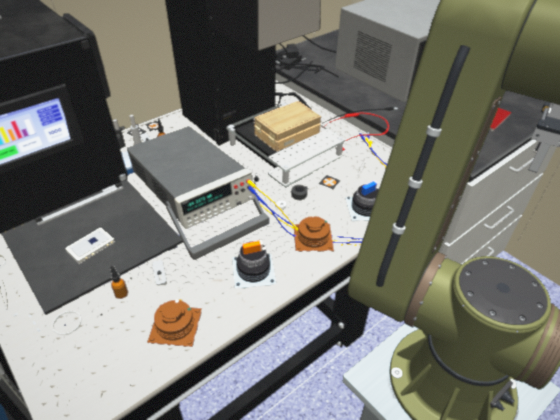

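View pics/side0.png

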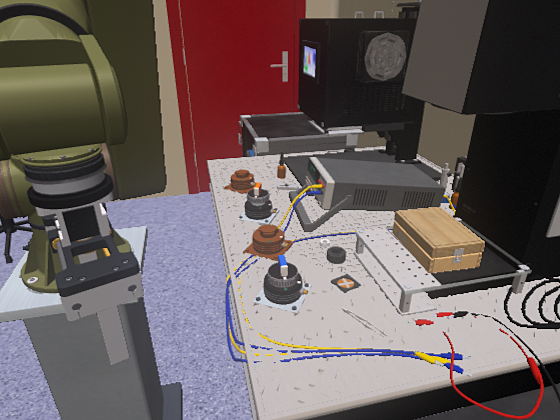

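View pics/wrist0.png

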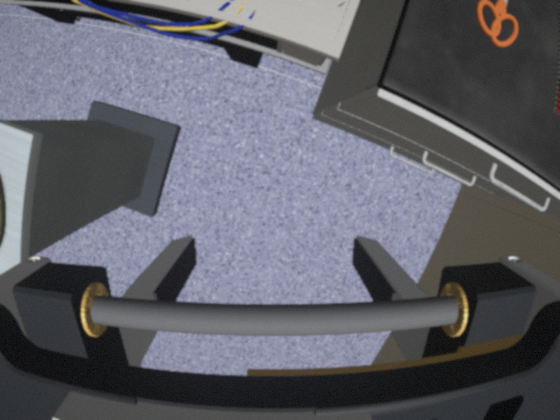

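The target is the orange grip at scene (252,248) and side (257,190). The blue-gripped detector is at scene (366,195), and the brown ones are decoys. Next I'll zoom in and measure.

```bash
cat >> h.py <<'E'
from scipy.spatial.transform import Rotation as Ro
def cam(c): return Ro.from_euler('xyz',np.array(c['attitude'])).as_matrix(), np.array(c['position']), np.array(c['intrinsics'])
def ray(c,u,v,fish=False):
    R,p,K=cam(c); x=(u-K[0,2])/K[0,0]; y=(v-K[1,2])/K[1,1]
    if fish:
        r=np.hypot(x,y); d=np.array([x/r*np.sin(r),y/r*np.sin(r),np.cos(r)]) if r>1e-9 else np.array([0,0,1.])
    else: d=np.array([x,y,1.])
    return p,R@d
def onz(c,u,v,z,fish=False):
    p,d=ray(c,u,v,fish); return p+d*(z-p[2])/d[2]
def proj(c,X,fish=False):
    R,p,K=cam(c); q=R.T@(np.array(X,float)-p)
    if fish:
        a=np.arctan2(np.hypot(*q[:2]),q[2]); n=np.hypot(*q[:2])+1e-12; return K[0,0]*a*q[0]/n+K[0,2],K[0,0]*a*q[1]/n+K[1,2]
    return K[0,0]*q[0]/q[2]+K[0,2],K[1,1]*q[1]/q[2]+K[1,2]
def crop(c,u0,v0,u1,v1,s,fn):
    im=cv2.cvtColor(c['frame'],cv2.COLOR_RGB2BGR)[v0:v1,u0:u1]; cv2.imwrite(f'pics/{fn}.png',cv2.resize(im,None,fx=s,fy=s,interpolation=cv2.INTER_CUBIC))
def load(fn): return dict(np.load(f'pics/{fn}.npz'))
E
python3 - <<'E'
from h import *
for n,z in [('scene0',(215,220,295,300)),('side0',(225,165,295,225))]:
    c=load(n); crop(c,*z,8,n+'z')
    hsv=cv2.cvtColor(c['frame'],cv2.COLOR_RGB2HSV)
    m=cv2.inRange(hsv,(5,200,150),(22,255,255))
    k,l,st,ce=cv2.connectedComponentsWithStats(m)
    for i in range(1,k):
        if st[i,4]>8: print(n,st[i],ce[i], onz(c,*ce[i],103).round(1))
E
```

```text
scene0 [243 242  17  12 150] [251.10666667 247.12      ] [470.8 147.2 103. ]
scene0 [113 280  11   9  64] [117.890625 284.421875] [563.4 431.9 103. ]
side0 [255 183   6   5  18] [257.61111111 184.77777778] [481.  134.5 103. ]
```

View pics/scene0z.png

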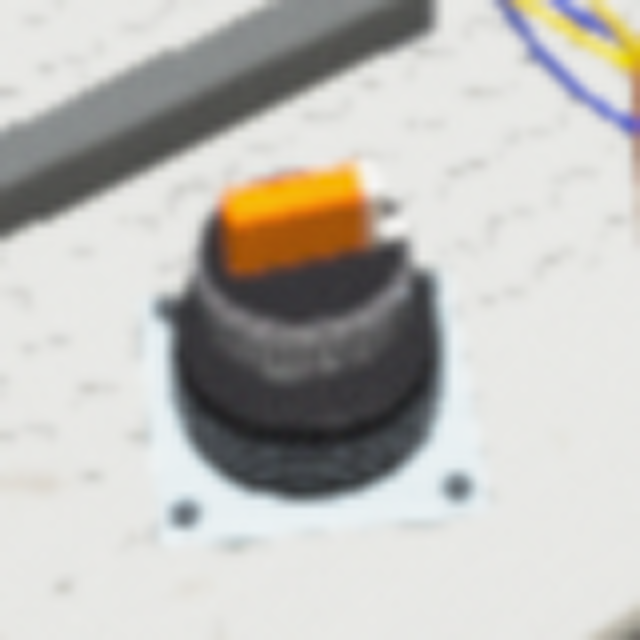

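View pics/side0z.png

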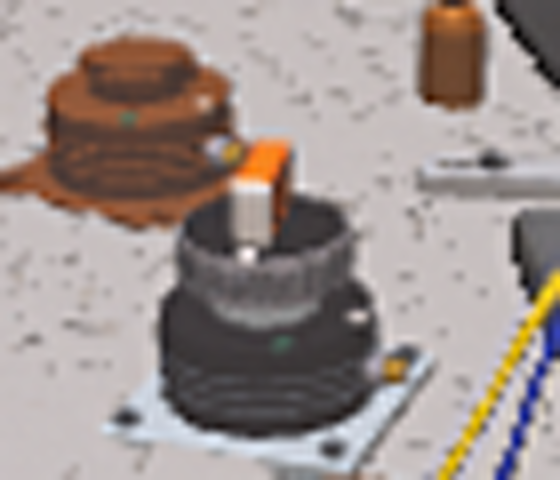

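The side crop shows the white mark at about (269.2,204.1), the green mark at (259.7,207.5) and the pointer at (255.6,196.5). I'll convert these to positions.

```bash
python3 - <<'E'
from h import *
s=load('side0'); a=load('scene0')
def z(c,o,u,v,h,fish=False): return onz(c,o[0]+(u+.5)/8-.5,o[1]+(v+.5)/8-.5,h)
so=(225,165); ao=(215,220)
W=z(s,so,357,316,45);G=z(s,so,281,343,45);P=z(s,so,248,255,77);print('W,G,P',W,G,P)
# foot holes / corners in scene
for uv in [(167,307),(184,514),(457,486)]: print('hole scene',z(a,ao,*uv,8))
for uv in [(127,417),(333,448),(403,355)]: print('hole side',z(s,so,*uv,8))
# grip top corners
for uv in [(222,188),(358,165),(385,185),(370,205),(230,210)]: print('grip scene',z(a,ao,*uv,103))
for uv in [(232,180),(270,182),(292,145),(255,142)]: print('grip side',z(s,so,*uv,103))
# barrel/cap: depth points
for n,c,box in [('scene',a,(230,235,275,290)),('side',s,(240,175,280,225))]:
    R,p,K=cam(c); v,u=np.mgrid[box[1]:box[3],box[0]:box[2]]; d=c['range_z'][v,u]
    X=(np.stack([(u-K[0,2])/K[0,0],(v-K[1,2])/K[1,1],np.ones(u.shape)],-1)*d[...,None])@R.T+p
    X=X[d>0]; 
    for lo,hi in [(98,110),(72,82),(12,40)]:
        q=X[(X[:,2]>lo)&(X[:,2]<hi)]; print(n,lo,len(q),q.min(0).round(),q.max(0).round(),np.median(q,0).round(1))
E
```

```text
W,G,P [510.92804614 116.11286789  45.        ] [479.15603764 100.41920416  45.        ] [469.76641181 110.68331656  77.        ]
hole scene [537.95203793 149.27390379   8.        ]
hole scene [468.10965135 193.49282414   8.        ]
hole scene [424.91112183 123.58797283   8.        ]
hole side [424.11111346 126.56788631   8.        ]
hole side [494.4538124   83.73782378   8.        ]
hole side [536.27226497 152.81843398   8.        ]
grip scene [493.81778579 155.30420868 103.        ]
grip scene [476.23860173 119.10490278 103.        ]
grip scene [465.00507226 117.95569716 103.        ]
grip scene [461.52361288 126.21146586 103.        ]
grip scene [485.38018587 158.68189101 103.        ]
grip side [466.47610243 120.49529336 103.        ]
grip side [479.56782443 115.34982311 103.        ]
grip side [493.838795   147.84635597 103.        ]
grip side [480.93999948 154.05830425 103.        ]
scene 98 94 [466. 114.  98.] [493. 160. 106.] [479.3 137.8 101.3]
scene 72 290 [447. 105.  72.] [510. 170.  82.] [468.  145.3  75.9]
scene 12 313 [419.  95.  12.] [596. 197.  40.] [451.8 153.3  25.1]
side 98 35 [468. 113.  98.] [494. 159. 105.] [478.8 129.  102.2]
side 72 148 [448. 102.  72.] [511. 164.  82.] [479.3 124.   77. ]
side 12 371 [427.  73.  12.] [610. 418.  40.] [477.1 109.8  26.3]
```

>>> {"name": "drive_tool", "arguments": {"steps": [{"delta_pos": [16, 36, 0], "yaw": 0.12, "hand": 94}, {"delta_pos": [16, 36, 0], "yaw": 0.12, "hand": 94}, {"delta_pos": [16, 36, 0], "yaw": 0.12, "hand": 94}, {"delta_pos": [16, 36, 0], "yaw": 0.12, "hand": 94}, {"delta_pos": [16, 36, 0], "yaw": 0.12, "hand": 94}]}}

```text
clock: 0.57
eef_pos: [265.0, -336.2, 222.2]
eef_rot: [-3.141, -0.0, 0.948]
wrist_force: [1.2, 0.2, -0.2]
finger_gap: 93.9
```

>>> {"name": "drive_tool", "arguments": {"steps": [{"delta_pos": [16, 36, 0], "yaw": 0.12, "hand": 94}, {"delta_pos": [16, 36, 0], "yaw": 0.12, "hand": 94}, {"delta_pos": [16, 36, 0], "yaw": 0, "hand": 94}, {"delta_pos": [16, 36, 0], "yaw": 0, "hand": 94}, {"delta_pos": [16, 36, 0], "yaw": 0, "hand": 94}]}}

```text
clock: 0.98
eef_pos: [345.0, -156.1, 222.6]
eef_rot: [3.141, 0.0, 1.183]
wrist_force: [1.1, -0.2, -0.7]
finger_gap: 94.1
```

>>> {"name": "drive_tool", "arguments": {"steps": [{"delta_pos": [16, 36, 0], "yaw": 0, "hand": 94}, {"delta_pos": [16, 36, 0], "yaw": 0, "hand": 94}, {"delta_pos": [16, 36, 0], "yaw": 0, "hand": 94}, {"delta_pos": [16, 36, 0], "yaw": 0, "hand": 94}, {"delta_pos": [0, 0, 0], "yaw": 0, "hand": 94}]}}

```text
clock: 1.4
eef_pos: [410.2, -9.1, 222.4]
eef_rot: [-3.141, -0.001, 1.188]
wrist_force: [-0.2, -1.1, -0.0]
finger_gap: 94.1
```

```bash
python3 - <<'E'
from h import *
c=shot('wrist','w1'); s=manip.read_state(); print(s['clock'],s['eef_pos'],s['eef_rot'],c['position'],c['attitude'],s['joints'])
print(proj(c,[480,138,77],True))
E
```

```text
1.45 [409.36496844 -11.35173    222.21281505] [-3.14102466e+00 -3.50785040e-05  1.18804898e+00] [435.71964897  53.70825979 385.29003005] [ 2.90340854e+00  4.58308386e-05 -3.81655447e-01] [-1.17328512e-01 -1.92522491e-02  1.88561154e+00  1.91099554e-04
  1.27577227e+00  2.65363210e-01]
(np.float64(284.2351043440989), np.float64(35.96920817471127))
```

View pics/w1.png

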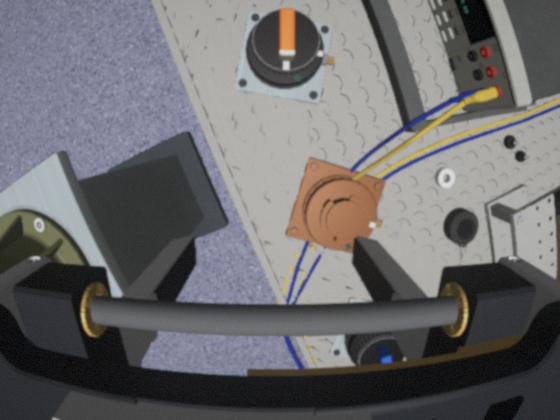

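The cap is visible at about (287,45), with the white end pointing down-image. I'll move closer so it is more central.

>>> {"name": "drive_tool", "arguments": {"steps": [{"delta_pos": [15, 30, 0], "yaw": 0, "hand": 94}, {"delta_pos": [15, 30, 0], "yaw": 0, "hand": 94}, {"delta_pos": [0, 0, 0], "yaw": 0, "hand": 94}]}}

```text
clock: 1.7
eef_pos: [440.0, 48.2, 222.3]
eef_rot: [-3.141, -0.001, 1.184]
wrist_force: [0.1, -1.2, -0.1]
finger_gap: 94.4
```

```bash
python3 - <<'E'
from h import *
c=shot('wrist','w2'); s=manip.read_state(); print(s['clock'],s['eef_pos'],s['eef_rot'],c['position'])
u,v=map(int,proj(c,[480,138,77],True)); print(u,v)
print(u-50,v-50); crop(c,u-50,max(v-50,0),u+50,v+50,6,'w2z')
E
```

```text
1.75 [439.13398092  46.69327841 222.09074831] [-3.14089393e+00  3.09001342e-04  1.18461482e+00] [465.84718685 110.97519948 385.19446521]
277 100
227 50
```

View pics/w2z.png

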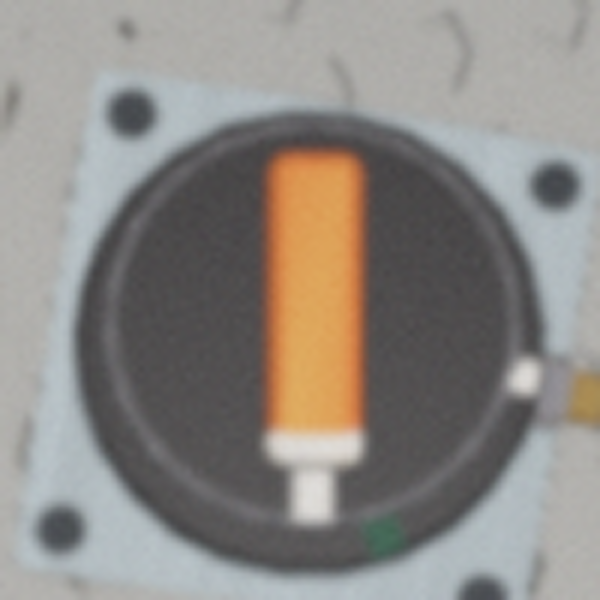

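```bash
python3 - <<'E'
from h import *
c=load('w2'); f=lambda u,v,z: onz(c,227+(u+.5)/6-.5,50+(v+.5)/6-.5,z,True)[:2]
W,G=f(523,377,45),f(383,535,45)
H=[f(131,112,8),f(555,185,8),f(483,600,8),f(60,528,8)]; C=np.mean(H,0)
print('holes',np.round(H,1),'C',C)
# cap: grip ends, pointer
g=[f(268,152,103),f(362,152,103),f(364,462,103),f(264,460,103)]; gc=np.mean(g,0); print('grip',np.round(g,1),gc)
ax=(g[2]+g[3]-g[0]-g[1]); a=lambda d:np.degrees(np.arctan2(d[1],d[0]))
P=f(313,508,77); print('axis',a(ax),'P',P,a(P-gc),np.hypot(*(P-gc)))
print('W',W,a(W-C),np.hypot(*(W-C)),'G',G,a(G-C),np.hypot(*(G-C)))
print('foot',a(H[1]-H[0]),a(H[2]-H[3]),a(H[0]-H[3])-90,a(H[1]-H[2])-90)
E
```

```text
holes [[467.3 192.6]
 [537.4 149. ]
 [494.1  78.6]
 [423.8 122.4]] C [480.65712785 135.64574178]
grip [[482.8 158.8]
 [495.2 153.8]
 [478.4 111.7]
 [465.3 117.3]] [480.42321119 135.40439897]
axis -112.27556894192995 P [469.46127158 107.95796499] -111.77146852676083 29.554540392983554
W [512.27567872 115.62927893] -32.33629447431288 37.42180572279875 G [479.32311687  98.77150271] -92.07190391651349 36.89836164590408
foot -31.84718574784849 -31.88975026501991 -31.768628237407988 -31.56360566493867
```

The pointer is 80° clockwise of the white mark, although the task text says 30–55°. Both wrist and side views agree, so I'll go by the images. Moving over the grip at (480.4,136.3).

>>> {"name": "drive_tool", "arguments": {"steps": [{"delta_pos": [14, 30, 0], "yaw": 0, "hand": 50}, {"delta_pos": [14, 30, 0], "yaw": 0, "hand": 50}, {"delta_pos": [13.5, 30, -20], "yaw": 0, "hand": 50}, {"delta_pos": [0, 0, -30], "yaw": 0, "hand": 50}, {"delta_pos": [0, 0, -30], "yaw": 0, "hand": 50}]}}

```text
clock: 2.17
eef_pos: [480.6, 135.6, 141.6]
eef_rot: [3.141, -0.0, 1.184]
wrist_force: [1.3, 0.3, -0.4]
finger_gap: 64.1
```

>>> {"name": "drive_tool", "arguments": {"steps": [{"delta_pos": [0, 0, 0], "yaw": 0, "hand": 50}, {"delta_pos": [0, 0, 0], "yaw": 0, "hand": 50}]}}

```text
clock: 2.33
eef_pos: [479.9, 134.6, 142.3]
eef_rot: [-3.14, 0.002, 1.182]
wrist_force: [0.1, -0.1, 1.3]
finger_gap: 51.6
```

```bash
python3 - <<'E'
from h import *
s=manip.read_state(); print(s['clock'],s['eef_pos'],s['eef_rot'],s['finger_gap'])
c=shot('wrist','w3'); crop(c,150,100,430,310,2.8,'w3z')
E
```

```text
2.3333 [479.92719479 134.61400366 142.28069126] [-3.13956018e+00  1.53335628e-03  1.18151212e+00] 51.62898317356588
```

View pics/w3z.png

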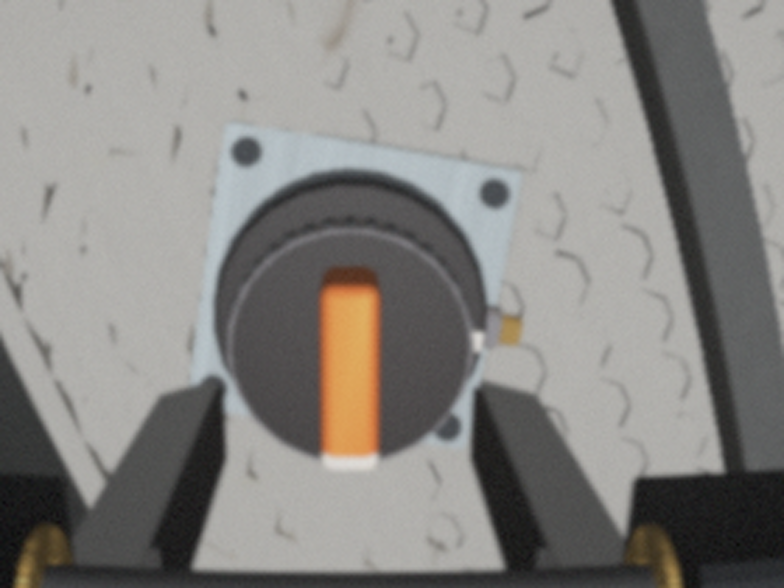

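The fingers' inner faces are at x≈222 and 474, so their midpoint is 348. The grip's centre is at 350, so it is centred between the jaws. Descending and closing.

>>> {"name": "drive_tool", "arguments": {"steps": [{"delta_pos": [0, 0, -20], "yaw": 0, "hand": 50}, {"delta_pos": [0, 0, -15], "yaw": 0, "hand": 50}, {"delta_pos": [0, 0, -9], "yaw": 0, "hand": 50}, {"delta_pos": [0, 0, 0], "yaw": 0, "hand": 40}]}}

```text
clock: 2.72
eef_pos: [480.4, 135.4, 98.6]
eef_rot: [-3.141, 0.0, 1.182]
wrist_force: [-0.1, -0.9, -0.5]
finger_gap: 46.3
```

>>> {"name": "drive_tool", "arguments": {"steps": [{"delta_pos": [0, 0, 0], "yaw": 0, "hand": 8}, {"delta_pos": [0, 0, 0], "yaw": 0, "hand": 8}, {"delta_pos": [0, 0, 0], "yaw": 0, "hand": 8}, {"delta_pos": [0, 0, 0], "yaw": 0, "hand": 8}, {"delta_pos": [0, 0, 0], "yaw": 0, "hand": 8}], "squeeze": 15}}

```text
clock: 3.13
eef_pos: [480.6, 136.1, 99.0]
eef_rot: [3.141, -0.0, 1.183]
wrist_force: [-0.6, -0.5, 2.1]
finger_gap: 14.1
```

>>> {"name": "drive_tool", "arguments": {"steps": [{"delta_pos": [0, 0, 0], "yaw": 0.08, "hand": 8}, {"delta_pos": [0, 0, 0], "yaw": 0.08, "hand": 8}, {"delta_pos": [0, 0, 0], "yaw": 0.08, "hand": 8}, {"delta_pos": [0, 0, 0], "yaw": 0.08, "hand": 8}, {"delta_pos": [0, 0, 0], "yaw": 0.08, "hand": 8}]}}

```text
clock: 3.55
eef_pos: [480.6, 136.1, 99.0]
eef_rot: [3.141, -0.0, 1.587]
wrist_force: [0.1, -0.5, 3.1]
finger_gap: 13.9
```

```bash
python3 - <<'E'
from h import *
s=manip.read_state(); print(s['eef_pos'],s['eef_rot'],s['finger_gap'],s['wrist_force'],s['moment'])
c=shot('side','s1'); crop(c,225,150,305,225,8,'s1z')
E
```

```text
[480.63477147 136.10477417  98.951776  ] [ 3.14073405e+00 -2.07965251e-04  1.58677877e+00] 13.911621364614373 [ 0.13790104 -0.54500138  3.0970157 ] [-0.01659988 -0.01492618 -0.08150262]
```

View pics/s1z.png

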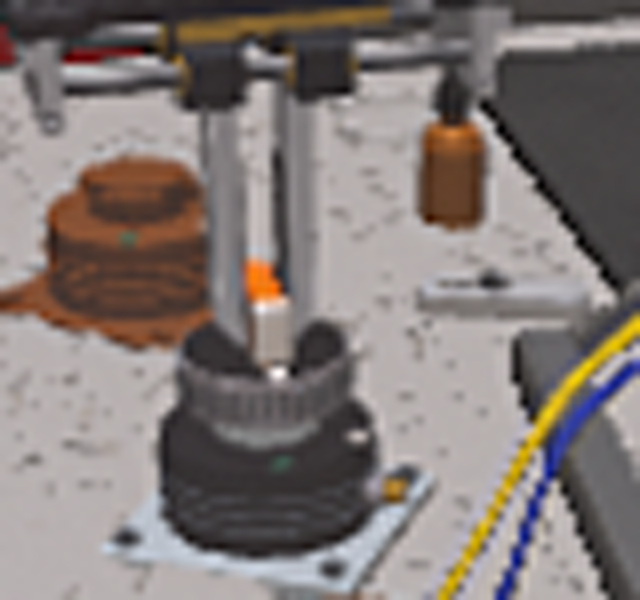

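The cap turns with the hand. The pointer is now at crop (278,375), roughly over the green mark. Continuing.

>>> {"name": "drive_tool", "arguments": {"steps": [{"delta_pos": [0, 0, 0], "yaw": 0.1, "hand": 8}, {"delta_pos": [0, 0, 0], "yaw": 0.1, "hand": 8}, {"delta_pos": [0, 0, 0], "yaw": 0.1, "hand": 8}, {"delta_pos": [0, 0, 0], "yaw": 0.1, "hand": 8}, {"delta_pos": [0, 0, 0], "yaw": 0.1, "hand": 8}]}}

```text
clock: 4.02
eef_pos: [480.7, 136.1, 98.9]
eef_rot: [3.141, 0.0, 2.086]
wrist_force: [0.1, 0.1, 3.5]
finger_gap: 13.7
```

>>> {"name": "drive_tool", "arguments": {"steps": [{"delta_pos": [0, 0, 0], "yaw": 0.1, "hand": 8}, {"delta_pos": [0, 0, 0], "yaw": 0.1, "hand": 8}, {"delta_pos": [0, 0, 0], "yaw": 0.1, "hand": 8}, {"delta_pos": [0, 0, 0], "yaw": 0.1, "hand": 8}, {"delta_pos": [0, 0, 0], "yaw": 0.1, "hand": 8}]}}

```text
clock: 4.43
eef_pos: [480.3, 136.0, 98.5]
eef_rot: [-3.141, -0.0, 2.586]
wrist_force: [-0.5, 0.5, -1.4]
finger_gap: 14.1
```

```bash
python3 - <<'E'
from h import *
s=manip.read_state(); print(s['eef_pos'],s['eef_rot'],s['finger_gap'],s['wrist_force'],s['moment'])
c=shot('side','s2'); crop(c,225,150,305,225,8,'s2z')
c=shot('wrist','w4'); crop(c,150,100,430,310,2.8,'w4z')
E
```

```text
[480.30155963 136.014826    98.45303412] [-3.14146060e+00 -1.19499035e-04  2.58574000e+00] 14.112981159873046 [-0.50554489  0.46728818 -1.4022175 ] [ 0.01692999 -0.1218716  -0.00428666]
```

View pics/s2z.png

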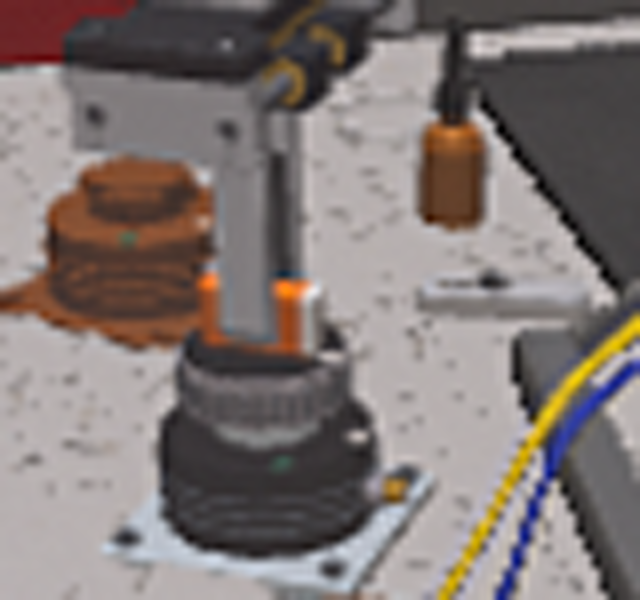

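View pics/w4z.png

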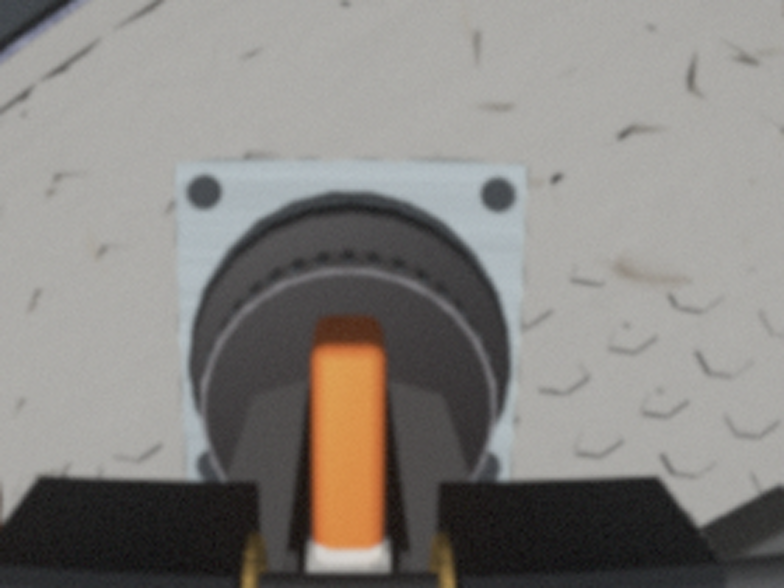

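The grip is square with the foot, and the wrist load now reads −1.4 N, about the cap's weight, which suggests it is free to go down. Lowering slowly with the cap held.

>>> {"name": "drive_tool", "arguments": {"steps": [{"delta_pos": [0, 0, -1], "yaw": 0, "hand": 8}, {"delta_pos": [0, 0, -1], "yaw": 0, "hand": 8}, {"delta_pos": [0, 0, -1], "yaw": 0, "hand": 8}, {"delta_pos": [0, 0, 0], "yaw": 0, "hand": 8}]}}

```text
clock: 4.87
eef_pos: [480.2, 136.0, 95.2]
eef_rot: [-3.141, -0.0, 2.581]
wrist_force: [0.4, -0.6, -0.8]
finger_gap: 13.9
```

>>> {"name": "drive_tool", "arguments": {"steps": [{"delta_pos": [0, 0, -1.5], "yaw": 0, "hand": 8}, {"delta_pos": [0, 0, -1.5], "yaw": 0, "hand": 8}, {"delta_pos": [0, 0, -1.5], "yaw": 0, "hand": 8}, {"delta_pos": [0, 0, 0], "yaw": 0, "hand": 8}]}}

```text
clock: 5.2
eef_pos: [480.2, 136.0, 90.6]
eef_rot: [-3.141, -0.0, 2.583]
wrist_force: [0.3, 0.4, -2.0]
finger_gap: 14.4
```

>>> {"name": "drive_tool", "arguments": {"steps": [{"delta_pos": [0, 0, -1.5], "yaw": 0, "hand": 8}, {"delta_pos": [0, 0, -1], "yaw": 0, "hand": 8}, {"delta_pos": [0, 0, -1], "yaw": 0, "hand": 8}, {"delta_pos": [0, 0, 0], "yaw": 0, "hand": 8}]}}

```text
clock: 5.53
eef_pos: [480.4, 136.0, 88.0]
eef_rot: [3.142, 0.0, 2.583]
wrist_force: [-3.3, -1.7, 7.7]
finger_gap: 13.8
```

```bash
python3 - <<'E'
from h import *
s=manip.read_state(); print(s['eef_pos'],s['eef_rot'],s['finger_gap'],s['wrist_force'],s['moment'])
c=shot('side','s3'); crop(c,225,150,305,225,8,'s3z')
E
```

```text
[480.42029159 136.01809177  87.96891863] [3.14153879e+00 1.75460801e-04 2.58283201e+00] 13.793115468751589 [-3.2929727  -1.73516912  7.71865664] [-0.17586731  0.5955326  -0.08974378]
```

View pics/s3z.png

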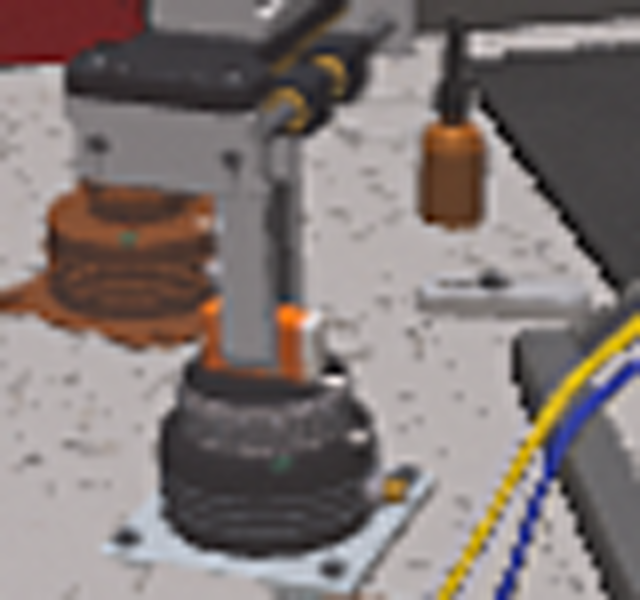

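The cap has dropped about 11 mm and now bears lightly at 7.7 N. I'll open briefly so it can settle, then regrip and turn forward.

>>> {"name": "drive_tool", "arguments": {"steps": [{"delta_pos": [0, 0, 0], "yaw": 0, "hand": 24}, {"delta_pos": [0, 0, 0], "yaw": 0, "hand": 24}, {"delta_pos": [0, 0, 0], "yaw": 0, "hand": 24}, {"delta_pos": [0, 0, 0], "yaw": 0, "hand": 8}, {"delta_pos": [0, 0, 0], "yaw": 0, "hand": 8}]}}

```text
clock: 6.0
eef_pos: [480.4, 136.0, 87.4]
eef_rot: [-3.142, -0.0, 2.583]
wrist_force: [0.0, -0.1, 0.2]
finger_gap: 14.1
```

>>> {"name": "drive_tool", "arguments": {"steps": [{"delta_pos": [0, 0, 0], "yaw": 0, "hand": 8}, {"delta_pos": [0, 0, 0], "yaw": 0, "hand": 8}, {"delta_pos": [0, 0, 0], "yaw": 0, "hand": 8}, {"delta_pos": [0, 0, 0], "yaw": -0.05, "hand": 8}, {"delta_pos": [0, 0, 0], "yaw": -0.1, "hand": 8}], "squeeze": 15}}

```text
clock: 6.42
eef_pos: [480.3, 136.0, 87.4]
eef_rot: [-3.141, -0.0, 2.431]
wrist_force: [0.0, 0.2, -0.8]
finger_gap: 13.8
```

```bash
python3 - <<'E'
from h import *
s=manip.read_state(); print(s['clock'],s['eef_pos'],s['eef_rot'],s['finger_gap'],s['wrist_force'],s['moment'])
E
```

```text
6.4167 [480.30284691 136.00120725  87.37802597] [-3.14144202e+00 -1.07171135e-04  2.43146585e+00] 13.769868954012964 [ 0.01094448  0.1809788  -0.79864077] [ 0.02874744 -0.10892875 -0.0238579 ]
```

>>> {"name": "drive_tool", "arguments": {"steps": [{"delta_pos": [0, 0, 0], "yaw": -0.1, "hand": 8}, {"delta_pos": [0, 0, 0], "yaw": -0.1, "hand": 8}, {"delta_pos": [0, 0, 0], "yaw": -0.1, "hand": 8}, {"delta_pos": [0, 0, 0], "yaw": -0.1, "hand": 8}, {"delta_pos": [0, 0, 0], "yaw": 0, "hand": 8}]}}

```text
clock: 6.83
eef_pos: [480.3, 136.0, 87.4]
eef_rot: [-3.141, -0.0, 2.028]
wrist_force: [0.1, -0.3, -1.3]
finger_gap: 14.2
```

>>> {"name": "drive_tool", "arguments": {"steps": [{"delta_pos": [0, 0, 0], "yaw": -0.1, "hand": 8}, {"delta_pos": [0, 0, 0], "yaw": -0.1, "hand": 8}, {"delta_pos": [0, 0, 0], "yaw": -0.1, "hand": 8}, {"delta_pos": [0, 0, 0], "yaw": -0.1, "hand": 8}, {"delta_pos": [0, 0, 0], "yaw": 0, "hand": 8}]}}

```text
clock: 7.25
eef_pos: [480.3, 136.0, 87.4]
eef_rot: [-3.142, 0.0, 1.631]
wrist_force: [-0.8, 0.2, -1.5]
finger_gap: 13.6
```

```bash
python3 - <<'E'
from h import *
s=manip.read_state(); print(s['clock'],s['eef_pos'],s['eef_rot'],s['finger_gap'],s['wrist_force'],s['moment'])
c=shot('side','s4'); crop(c,225,150,305,225,8,'s4z')
E
```

```text
7.25 [480.33231522 135.98535054  87.40624267] [-3.14150034e+00  1.69708374e-05  1.63131600e+00] 13.637047799715578 [-0.84837086  0.18033376 -1.46415702] [-0.06396669 -0.07240722  0.0524999 ]
```

View pics/s4z.png

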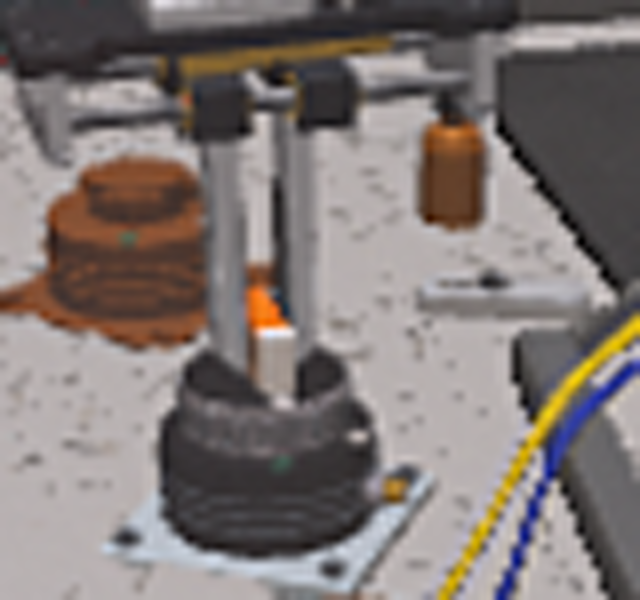

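The pointer at crop (283,403) is just right of the green mark at (283,462), with about 5.5° left. Finishing against the stop while watching the moment.

>>> {"name": "drive_tool", "arguments": {"steps": [{"delta_pos": [0, 0, 0], "yaw": -0.04, "hand": 8}, {"delta_pos": [0, 0, 0], "yaw": -0.04, "hand": 8}, {"delta_pos": [0, 0, 0], "yaw": -0.02, "hand": 8}, {"delta_pos": [0, 0, 0], "yaw": 0, "hand": 8}]}}

```text
clock: 7.63
eef_pos: [480.4, 136.0, 87.4]
eef_rot: [-3.142, 0.0, 1.536]
wrist_force: [-0.2, 0.2, -1.1]
finger_gap: 13.8
```

```bash
python3 - <<'E'
from h import *
s=manip.read_state(); print(s['clock'],s['eef_pos'],s['eef_rot'],s['finger_gap'],s['wrist_force'],s['moment'])
E
```

```text
7.6333 [480.35527073 136.01022923  87.43193164] [-3.14154690e+00  9.54785930e-06  1.53582463e+00] 13.81759051192588 [-0.23342128  0.22098856 -1.07840256] [-0.10884396 -0.1171139  -0.00899628]
```

>>> {"name": "drive_tool", "arguments": {"steps": [{"delta_pos": [0, 0, 0], "yaw": -0.02, "hand": 8}, {"delta_pos": [0, 0, 0], "yaw": 0, "hand": 8}]}}

```text
clock: 7.8
eef_pos: [480.5, 136.0, 87.5]
eef_rot: [3.141, -0.0, 1.514]
wrist_force: [2.0, -0.5, -1.7]
finger_gap: 13.7
```

```bash
python3 - <<'E'
from h import *
s=manip.read_state(); print(s['clock'],s['eef_pos'],s['eef_rot'],s['finger_gap'],s['wrist_force'],s['moment'])
E
```

```text
7.8 [480.50147134 136.0224746   87.47585162] [ 3.14121799e+00 -3.92121874e-05  1.51350377e+00] 13.700768585848747 [ 2.03479529 -0.53960513 -1.71719671] [-0.09007555 -0.39716111  0.07244865]
```

>>> {"name": "drive_tool", "arguments": {"steps": [{"delta_pos": [0, 0, 0], "yaw": 0, "hand": 40}, {"delta_pos": [0, 0, 0], "yaw": 0, "hand": 50}, {"delta_pos": [0, 0, 0], "yaw": 0, "hand": 50}, {"delta_pos": [0, 0, 15], "yaw": 0, "hand": 50}, {"delta_pos": [0, 0, 30], "yaw": 0, "hand": 50}]}}

```text
clock: 8.22
eef_pos: [478.8, 135.7, 130.3]
eef_rot: [-3.136, 0.001, 1.513]
wrist_force: [0.8, -0.1, 0.1]
finger_gap: 43.9
```

>>> {"name": "drive_tool", "arguments": {"steps": [{"delta_pos": [0, 0, 40], "yaw": 0, "hand": 50}, {"delta_pos": [0, -25, 30], "yaw": 0, "hand": 50}, {"delta_pos": [0, -35, 20], "yaw": 0, "hand": 50}, {"delta_pos": [0, -30, 0], "yaw": 0, "hand": 50}, {"delta_pos": [0, 0, 0], "yaw": 0, "hand": 50}]}}

```text
clock: 8.63
eef_pos: [480.7, 42.5, 223.8]
eef_rot: [3.139, 0.001, 1.511]
wrist_force: [0.1, 0.1, -0.4]
finger_gap: 50.0
```

```bash
python3 - <<'E'
from h import *
c=shot('wrist','w5'); s=manip.read_state(); print(s['clock'],s['eef_pos'],s['eef_rot'],c['position'])
u,v=map(int,proj(c,[480.5,136,66],True)); print(u-50,v-50); crop(c,u-50,v-50,u+50,v+50,6,'w5z')
c=shot('side','s5'); crop(c,225,150,305,225,8,'s5z')
E
```

```text
8.6833 [480.44494012  44.22877948 223.01784873] [ 3.14049358e+00 -1.00982047e-05  1.51019158e+00] [484.3936406  110.36321795 386.66977355]
217 56
```

View pics/w5z.png

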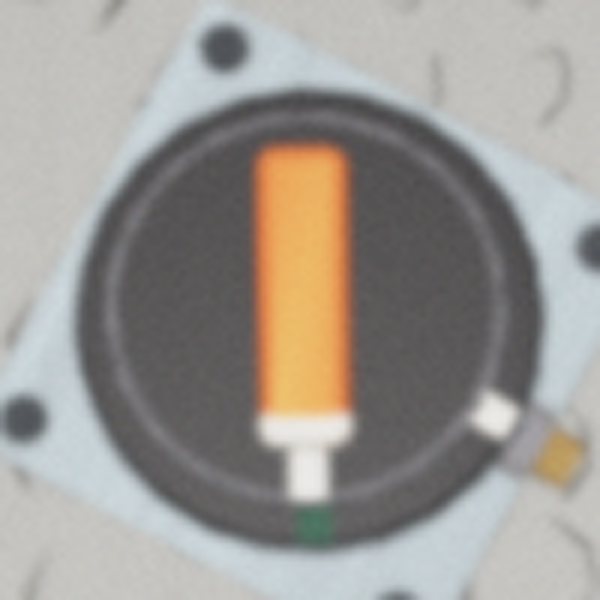

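View pics/s5z.png

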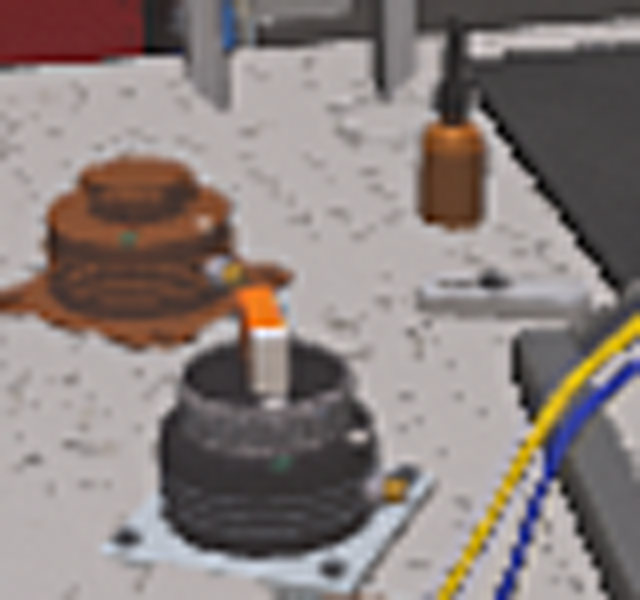

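```bash
python3 - <<'E'
from h import *
c=load('w5'); f=lambda u,v,z: onz(c,217+(u+.5)/6-.5,56+(v+.5)/6-.5,z,True)[:2]
a=lambda d:np.degrees(np.arctan2(d[1],d[0]))
W,G,P=f(495,414,45),f(316,524,45),f(309,485,66)
g=[f(257,150,92),f(347,150,92),f(354,442,92),f(258,442,92)]; gc=np.mean(g,0)
H=[f(224,48,8),f(397,605,8),]; H2=[f(23,418,8),f(600,247,8)]
C=(np.mean(H,0)+np.mean(H2,0))/2; print(C,gc,'axis',a(g[2]+g[3]-g[0]-g[1]),'P',a(P-gc),'W',a(W-C),'G',a(G-C))
for n,cc in [('w',c)]: 
  pass
s=load('side0');t=load('s5')
for nm,c in (('side0',s),('s5',t)):
    hsv=cv2.cvtColor(c['frame'],cv2.COLOR_RGB2HSV)[165:225,245:275]
    R,p,K=cam(c); v,u=np.mgrid[165:225,245:275]; d=c['range_z'][v,u]
    X=(np.stack([(u-K[0,2])/K[0,0],(v-K[1,2])/K[1,1],np.ones(u.shape)],-1)*d[...,None])@R.T+p
    near=np.hypot(X[...,0]-480.4,X[...,1]-136)
    q=X[near<28]; q=q[q[:,2]>60]; z=np.sort(q[:,2]); print(nm,'top',z[-8:].round(1)); h=np.histogram(z,np.arange(58,110,3)); print(h[0])
E
```

```text
[480.60626253 136.88547315] [480.73986975 135.71805136] axis -92.65758998972736 P -92.72938349278812 W -32.24502787667334 G -91.20023331670319
side0 top [103.8 103.9 104.  104.  104.1 104.1 104.1 104.6]
[ 0  0  0  0  1  7 61 12  5  7  8  7  7  9 17 14  0]
s5 top [92.5 92.5 92.6 92.6 92.7 92.7 92.7 93. ]
[ 0  0 57 26  5  5  9  4  5  5 14 20  0  0  0  0  0]
```

The pointer is within about 1° of the green mark, the grip top is at about 92 mm and the hand is clear. Handing in.

```bash
python3 -c "
from cell import manip
print(manip.sign_off(), manip.read_state()['clock'])"
```

```text
the job is handed in; nothing more can be done
the job is handed in; nothing more can be done
```

The cap is on its thread with the pointer at the green mark, and I handed the job in at about 8.7 s on the robot's clock. I gripped the orange bar and turned the cap about 80° counter-clockwise to the white mark. I lowered it about 11 mm onto the thread, regripped and screwed it about 61° clockwise, then released it and backed the hand away.

**Last checks:**
- **Pointer:** it reads −92.7°. The green mark measured −91.2° in the last picture and −92.1° earlier, so the pointer is within about 1.5°.
- **Height:** the grip top went from about 104 to 92.7 mm, matching the closed height.
- **Forces:** wrist force readings stayed under 9 N.
- **Other objects:** I kept the hand well away from the blue-gripped detector and the power sensor. I did not check either again in a final picture.

**Disagreements:**
- **Start angle:** the pointer began about 80° clockwise of the white mark, not the 30 to 55° stated. The wrist and side cameras agreed, so I went by the images.
- **End stop:** I felt only a slight rise in moment at the end (about 0.07 N m), not a firm stop. The final position therefore rests on the angle and height readings.

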